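# Release the scanner stage with the pin and re-centre the printed cup

### The arm

A 6-joint arm with a two-finger parallel gripper is mounted at the origin on the work surface. World frame = base frame: x ahead of the robot, y to its left, z up, the work surface at z = 0. Lengths are in m, angles in rad, forces in N, time in s.
With the tool pointing down it reaches from about 0.275 to 0.825 m from the base axis. Payload 5.2 kg.
Tool frame: the origin (TCP) lies at the very end of the fingers, on their centre line; the grasp point (between the pads) lies env.grip_point_offset behind it (env.grip_point_offset is the distance from the TCP to the grasp point, in m); z points along the fingers, y is the line along which they close (so a half turn about z gives the same grasp; the last joint's range is limited). The gripper opens to 93 mm and grips with 3 to 60 N. Pads are 15 mm wide; open, the fingers measure 128 mm over their backs; the gripper's body (75 mm by 188 mm) begins 65 mm behind the grasp point.
Start: joints at [-1.455, 0.259, 1.535, -0, 1.348, -0.203], TCP at [0.172, -0.522, 0.219] pointing down, gripper open.
Joint ranges: [-3.14, 3.14], [-0.91, 2.08], [0.19, 2.58], [-1.22, 4.36], [0.22, 2.71], [-3.12, 3.12]. Speed limits (rad/s): [2.57, 2.57, 3.14, 3.14, 3.14, 3.14].

### API

Orientations are given as a unit quaternion [x, y, z, w].
In Python, from cell import env gives the robot as it stands. The module is installed in compiled form; this text tells all that it offers.
- The arm moves only by the tool carry_out, never from a script. Its argument "series" is a list that holds one entry, the list of rows, each a list of 7 numbers: the shift along the tool's x, y, z in m, then the turn, a rotation vector about the tool's x, y, z in degrees, then the opening in per cent of the stroke, from 0 (shut) to 100 (fully open). A call has 1 to 10 rows; each row shifts and turns the commanded pose from where the row before left it, along the tool's axes as they then stand; what a row does not reach is not made up. A row lasts 1/8 s, in which the tool goes at most 62.5 mm and 10.7 degrees, less where a joint would pass 70% of its speed; a pose out of reach is approached as far as the arm can. A call with a gripper value outside its range is refused whole. The fingers move at their own pace and stop on an object; "grip_force" is the grip in N (left out, the last holds). Time passes only in rows, so rows that do not move let the fingers close. It gives the time, the measured TCP pose, the force, the opening and the grip force at its end, in the units of the state.
- env.observe(): the state, without advancing time (a new reading comes with each control period).
- env.grab_frame(name): name is "scene" or "top" or "wrist"; returns the picture (384x512x3 uint8, red, green, blue); there is no depth.
- env.calibration(name): a dict with "camera_matrix" (3x3 intrinsics, pixels), "extrinsics" (4x4, takes a point from camera to world coordinates). Camera axes: x right, y down, z forward; pixel columns grow to the right and rows downward; lengths in m; the calibration is good to about 2 mm. A picture is of the moment at which its call begins: read the wrist's pose just before it. calibration takes no time and is no camera call; for the wrist camera it gives the pose at the moment of the call.
- env.finish_job(): hands the job in; it is judged then, once.
The state is a dict: "time_s": time; "joints": joint angles; "dq": joint speeds; "joint_torque": joint torques, N m; "tcp_pos": TCP position; "orientation": TCP orientation; "contact_force": force on the tool from outside, world axes, zero at the start; "wrist_torque": the same for the moment, N m; "opening": finger opening in m; "finger_force": force on a finger pad.
Only numpy, scipy, OpenCV 4.12 (cv2) and the standard library are available. Lean on these libraries where they do the work, as an engineer would, in place of code of your own. Each camera call takes 0.05 s, during which the arm holds its last target. There are 200 camera calls.

### The job

The stage of the part scanner is locked in: take the orange release pin out of its stand, push it down through the small orange-ringed hole in the scanner's top until the hidden catch lets the stage spring fully out, then stand the pin back upright in its stand with its flange down on it. Tap the printed cup on the stage from one side or the other, sliding it along its channel without lifting or tipping it, until it stands centred on the white band with white showing on both sides, and leave the stage out. Leave the other things on the bench where they are.

Things in the scene. Friction and masses are not known exactly. Their poses are not given: they have to be found in the camera images.
- scanner: The part scanner, a grey box fixed to the bench, 150 mm deep (its x) x 170 mm wide (its y) x 76 mm tall, open at the front. Origin under its centre; x points to its back, away from its open front; z up. The stage comes out of the front, towards its -x. On its top, at 31 mm in x and 50 mm in y from the centre, is the access hole (point hole).
- hole (a point): Centre of the access hole at the scanner's top surface (76 mm above the bench), 13 mm diameter with an orange ring round it, top plate 4 mm thick. Straight below it, 22 mm under the top surface, lies the flat 18 mm square pad of the hidden catch. Axes as the scanner's.
- catch (a joint): Travel of the hidden spring catch, 0 (up, locking) to 0.012 m (fully down). The pad goes straight down under the pin against a spring of 3 N rising to 6 N; at about 8 mm down the stage is let go. It springs back up when the pin leaves.
- stage (a joint): How far the stage is out of the scanner, 0 (in, locked) to 0.100 m (fully out). When the catch lets go a damped spring pushes it out in about 1.5 s and then holds it out against its stop with about 2.8 N. The stage floor is 148 mm wide; its orange front lip, 56 mm from the mark, is 24 mm high.
- mark (a point): Middle of the white band on the stage, on the channel floor 12 mm above the bench, moving with the stage; axes as the scanner's. The band is 48 mm long in y: the cup leaves 4 mm white on each side when centred. The channel runs along y, 124 mm long, open at its ends, between rails 6 mm high, 43 mm apart. With the stage fully out this point is 45 mm in front of the scanner's front face.
- cup: Printed purple and teal scaly cup, 40 mm outside diameter, 36 mm tall, 40 to 85 g, standing loose in the stage's channel, 12 to 24 mm off the mark to one side or the other; inside the scanner until the stage is out. Origin at the centre of its underside. Its z axis points up when it stands.
- pin: Release pin, 105 mm long, about 50 g, standing in its stand, loose. Origin at its lower tip, z axis up along the pin: steel rod 5 mm diameter from 0 to 45 mm, flange 24 mm diameter from 45 to 49 mm, round orange handle 16 mm diameter from 49 to 105 mm. In the stand its flange rests on the stand's top and its tip is 10 mm above the bench.
- stand: The pin's stand, a black block 56 x 56 mm, 55 mm tall, fixed to the bench, with an orange foot and a hole through its middle. Origin under its centre.
- stand_hole (a point): Centre of the stand's hole at its top surface (55 mm above the bench); hole 14 mm diameter, through to the bench.
- nozzle_box: Bystander: open grey box 75 x 75 x 40 mm with four cells holding brass nozzles, fixed to the bench; origin under its centre.
- cup_b: Bystander: orange-brown printed cup, 40 mm diameter, 36 mm tall, loose on the bench, not the one on the stage; origin at the centre of its underside.
- glue: Bystander: white glue bottle with blue cap, 32 mm diameter, 95 mm tall, standing loose; origin at the centre of its underside.
- scraper: Bystander: print scraper (spatula) lying loose on the bench, about 280 mm long along its own x axis.
- driver: Bystander: screwdriver lying loose on the bench, about 200 mm long along its own x axis.
- bowl: Bystander: scaly purple and teal printed bowl, 104 mm across the rim, 48 mm tall, loose; origin at the centre of its underside.
- spool: Bystander: orange filament spool lying flat, 200 mm diameter, 60 mm thick, loose; origin at the centre of its underside.

How it is judged:
By the outcome, as a careful person would: the job done as asked, in the order asked, and still so for the second after the job is handed in, with the robot touching nothing.
It also fails if it takes over 72 s, if anything falls off the work surface, if the arm or the gripper's body presses on something with over 40 N, if the wrist force passes 120 N, or if a joint passes its speed limit or range.

## Working session

There is one attempt and no reset: what is moved stays moved. The work goes in short steps, Python scripts to look and compute and a tool call to move; the robot and the scene stay as the last step left them, time stands still between calls to the robot, and variables do not carry over. Pictures are saved under pics/ and viewed, at most 10 in all, crops included, and the job is handed in when it is done.

Besides the shell and the picture viewer there is one more tool, called by a JSON object that holds its "op" and its "data", one argument or row to a line. carry_out: Moves the arm, as the interface text tells. Its arguments: {"type":"object","properties":{"series":{"type":"array","items":{"type":"array","items":{"type":"array","items":{"type":"number"}}}},"grip_force":{"type":"number"}},"required":["series"]}

```bash
mkdir -p pics
python3 - <<'E'
from cell import env
import cv2,numpy as np
o=env.observe()
for k,v in o.items(): print(k,np.round(v,4))
print(env.grip_point_offset)
a=[env.grab_frame(n) for n in("scene","top")]
for n,i in zip(("scene","top"),a):
    cv2.imwrite(f"pics/{n}0.png",cv2.cvtColor(i,cv2.COLOR_RGB2BGR))
    c=env.calibration(n);print(n,np.round(c["camera_matrix"],1).tolist(),np.round(c["extrinsics"],3).tolist())
E
```

```text
time_s 0.0
joints [-1.4548  0.2593  1.5361  0.      1.348  -0.2028]
dq [-0.0013  0.0007 -0.0001  0.0008 -0.0015  0.0013]
joint_torque [ 5.00000e-04 -4.37306e+01 -2.83997e+01  7.18000e-02  4.13000e-02
 -1.00000e-04]
tcp_pos [ 0.1723 -0.5217  0.2178]
orientation [ 9.873e-01  1.587e-01  1.000e-04 -9.000e-04]
contact_force [-0.5466  0.4132 -0.1998]
wrist_torque [ 0.0203  0.0004 -0.0177]
finger_force 0.0
opening 0.0927
0.0188
scene [[458.3, 0.0, 253.6], [0.0, 458.3, 192.4], [0.0, 0.0, 1.0]] [[0.771, 0.455, -0.445, 1.133], [0.636, -0.544, 0.547, -0.755], [0.007, -0.705, -0.709, 0.991], [0.0, 0.0, 0.0, 1.0]]
top [[424.7, 0.0, 257.3], [0.0, 424.7, 191.9], [0.0, 0.0, 1.0]] [[0.0, -0.981, 0.195, 0.264], [-1.0, 0.002, 0.01, -0.053], [-0.01, -0.195, -0.981, 1.508], [0.0, 0.0, 0.0, 1.0]]
```

View pics/top0.png

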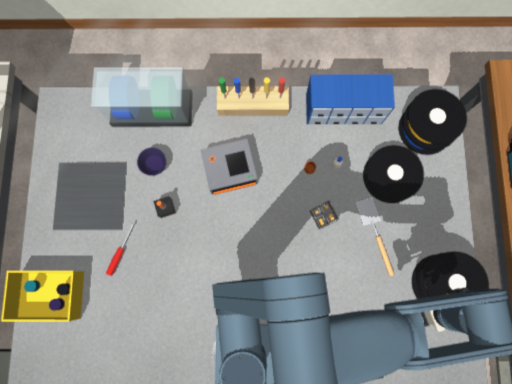

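View pics/scene0.png

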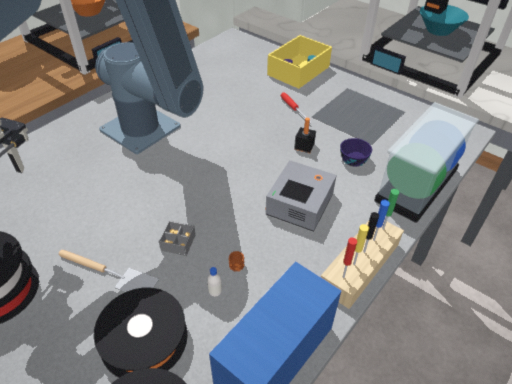

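Top view: the scanner is at about (231,165), front lip towards the robot, with the hole ring near (211,158). The stand and pin are at (165,206), the bowl at (152,160) and the driver at (120,250). Next, coarse positions.

```bash
cat > h.py <<'E'
from cell import env
import cv2,numpy as np
from scipy.spatial.transform import Rotation as R
def grab(n,save=None):
    c=env.calibration(n);i=cv2.cvtColor(env.grab_frame(n),cv2.COLOR_RGB2BGR)
    if save: cv2.imwrite(f"pics/{save}.png",i)
    return i,c
def ray(c,uv,z):
    d=np.linalg.inv(c["camera_matrix"])@[uv[0],uv[1],1]; T=np.array(c["extrinsics"]); d=T[:3,:3]@d; o=T[:3,3]
    return o+d*(z-o[2])/d[2]
def proj(c,p):
    T=np.linalg.inv(c["extrinsics"]); q=c["camera_matrix"]@(T[:3,:3]@np.asarray(p)+T[:3,3]); return q[:2]/q[2]
def orange(i,lo=(5,140,110),hi=(20,255,255)): return cv2.inRange(cv2.cvtColor(i,cv2.COLOR_BGR2HSV),lo,hi)
def blobs(m,amin=6):
    n,l,s,ce=cv2.connectedComponentsWithStats(m); return [(s[k].tolist(),ce[k].round(1).tolist()) for k in range(1,n) if s[k,4]>=amin]
def delta(p,yaw=None):
    "tool-axes shift from the measured pose to the world point p"
    o=env.observe(); q=R.from_quat(o["orientation"]); return q.inv().apply(np.asarray(p)-o["tcp_pos"])
E
python3 - <<'E'
from h import *
i=cv2.imread("pics/top0.png");c=env.calibration("top")
for s,ce in blobs(orange(i)):
    if 140<ce[0]<330 and 130<ce[1]<240: print(s,ce,[ray(c,ce,z).round(3).tolist() for z in(0,.076,.105)])
i2=cv2.imread("pics/scene0.png");c2=env.calibration("scene")
for s,ce in blobs(orange(i2)):
    if 220<ce[0]<340 and 100<ce[1]<280: print(s,ce,[ray(c2,ce,z).round(3).tolist() for z in(0,.076,.105)])
for p in [(202,149),(249,137),(257,180),(210,190)]: print(ray(c,p,.076).round(3))
o=env.observe()
w=env.calibration("wrist");T=w["extrinsics"];q=R.from_quat(o["orientation"])
print(w["camera_matrix"],q.inv().apply(T[:3,3]-o["tcp_pos"]).round(4),(q.inv().as_matrix()@T[:3,:3]).round(3).tolist())
E
```

```text
[305, 162, 8, 10, 34] [308.4, 166.8] [[0.657, -0.225, 0.0], [0.637, -0.216, 0.076], [0.63, -0.213, 0.105]]
[213, 182, 43, 12, 108] [234.1, 187.8] [[0.579, 0.046, 0.0], [0.563, 0.041, 0.076], [0.557, 0.04, 0.105]]
[156, 200, 7, 7, 33] [159.0, 203.3] [[0.522, 0.317, 0.0], [0.509, 0.298, 0.076], [0.504, 0.291, 0.105]]
[319, 219, 5, 6, 13] [320.8, 221.9] [[0.454, -0.264, 0.0], [0.445, -0.254, 0.076], [0.441, -0.25, 0.105]]
[304, 118, 5, 16, 59] [306.2, 125.8] [[0.442, 0.389, 0.0], [0.495, 0.301, 0.076], [0.515, 0.268, 0.105]]
[229, 252, 15, 19, 217] [236.4, 261.1] [[0.64, -0.218, 0.0], [0.678, -0.259, 0.076], [0.692, -0.275, 0.105]]
[0.702 0.156 0.076]
[ 0.746 -0.009  0.076]
[ 0.59  -0.037  0.076]
[0.555 0.124 0.076]
[[320.83188227   0.         254.84864713]
 [  0.         320.83188227 200.33550995]
 [  0.           0.           1.        ]] [ 0.0706 -0.0012 -0.1662] [[-0.001, -0.967, -0.255], [1.0, -0.001, -0.0], [-0.0, -0.255, 0.967]]
```

{"op": "carry_out", "data": {
  "series": [
    [[0.028, -0.027, -0.0056, 0, 0, 0, 100], [0.028, -0.027, -0.0056, 0, 0, 0, 100], [0.028, -0.027, -0.0056, 0, 0, 0, 100], [0.028, -0.027, -0.0056, 0, 0, 0, 100], [0.028, -0.027, -0.0056, 0, 0, 0, 100], [0.028, -0.027, -0.0056, 0, 0, 0, 100], [0.028, -0.027, -0.0056, 0, 0, 0, 100], [0.028, -0.027, -0.0056, 0, 0, 0, 100], [0.028, -0.027, -0.0056, 0, 0, 0, 100], [0.028, -0.027, -0.0056, 0, 0, 0, 100]]
  ]
}}

```text
time_s: 1.35
tcp_pos: [0.3539, -0.1768, 0.2746]
orientation: [0.987, 0.159, -0.0, -0.0]
contact_force: [0.7, -0.1, 0.4]
opening: 0.0928
finger_force: 0.0
```

{"op": "carry_out", "data": {
  "series": [
    [[0.028, -0.027, -0.0056, 0, 0, 0, 100], [0.028, -0.027, -0.0056, 0, 0, 0, 100], [0.028, -0.027, -0.0056, 0, 0, 0, 100], [0.028, -0.027, -0.0056, 0, 0, 0, 100], [0.028, -0.027, -0.0056, 0, 0, 0, 100], [0.028, -0.027, -0.0056, 0, 0, 0, 100], [0.028, -0.027, -0.0056, 0, 0, 0, 100], [0.028, -0.027, -0.0056, 0, 0, 0, 100], [0.028, -0.027, -0.0056, 0, 0, 0, 100], [0, 0, 0, 0, 0, 0, 100]]
  ]
}}

```text
time_s: 2.6
tcp_pos: [0.5173, 0.1336, 0.3245]
orientation: [0.987, 0.16, -0.0, -0.0]
contact_force: [0.2, 0.9, -0.1]
opening: 0.0928
finger_force: 0.0
```

Run:
```python
from h import *
o=env.observe();print(o["time_s"],o["tcp_pos"],o["orientation"],o["contact_force"])
i,c=grab("wrist","w1"); print(c["extrinsics"].round(3).tolist())
for s,ce in blobs(orange(i),20): print(s,ce,[ray(c,ce,z).round(3).tolist() for z in(0,.055,.076,.105)])
```

```text
2.6 [0.51731332 0.13357835 0.32446962] [ 9.87068183e-01  1.60300335e-01 -3.46334208e-04 -2.91928180e-04] [ 0.20034049  0.90363427 -0.12708745]
[[0.316, -0.917, -0.242, 0.584], [-0.949, -0.305, -0.08, 0.157], [-0.001, 0.255, -0.967, 0.491], [0.0, 0.0, 0.0, 1.0]]
[296, 49, 20, 22, 253] [304.5, 59.6] [[0.679, 0.115, 0.0], [0.668, 0.119, 0.055], [0.664, 0.121, 0.076], [0.659, 0.124, 0.105]]
[117, 140, 13, 14, 143] [123.1, 146.7] [[0.478, 0.332, 0.0], [0.49, 0.313, 0.055], [0.494, 0.305, 0.076], [0.501, 0.295, 0.105]]
```

View pics/w1.png

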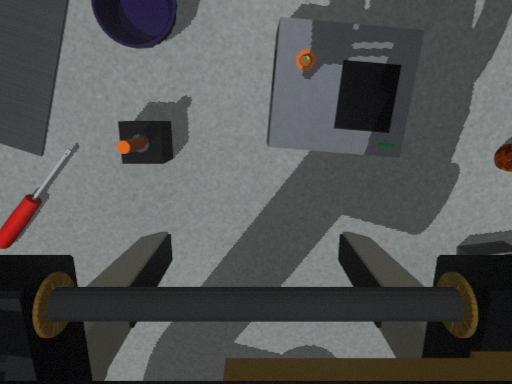

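The wrist view shows the hole ring at (305,60), the scanner front edge from (268,147) to (399,157), and the pin with its top at (123,147) on the black stand at x 119–172, y 121–163.

Run:
```python
from h import *
i=cv2.imread("pics/w1.png");c=env.calibration("wrist")
P=[ray(c,p,.076) for p in [(280,17),(423,30),(400,157),(268,147)]]
for p in P: print(p.round(4))
f=P[3]-P[2]; print("yaw y-edge",np.degrees(np.arctan2(-f[0],f[1])),np.linalg.norm(f)); f=P[0]-P[3]; print("yaw x-edge",np.degrees(np.arctan2(f[1],f[0])),np.linalg.norm(f))
m=orange(i);cs=[k for k in cv2.findContours(m,cv2.RETR_EXTERNAL,cv2.CHAIN_APPROX_NONE)[0] if len(k)>20]
for k in cs:
    e=cv2.fitEllipse(cv2.convexHull(k)); print(e,ray(c,e[0],.076).round(4),ray(c,e[0],.115).round(4))
# stand: dark block, its top outline
g=cv2.cvtColor(i,cv2.COLOR_BGR2GRAY)[110:180,100:190]
cv2.imwrite("pics/w1c.png",cv2.resize(i[20:190,100:320],None,fx=3.5,fy=3.5,interpolation=cv2.INTER_CUBIC))
```

```text
[0.6975 0.1628 0.076 ]
[ 0.7373 -0.0008  0.076 ]
[ 0.5931 -0.0383  0.076 ]
[0.5517 0.1275 0.076 ]
yaw y-edge 14.047098107734246 0.17091147793574152
yaw x-edge 13.61019275243118 0.15002255373095658
((123.04100036621094, 146.63893127441406), (12.418420791625977, 13.87165641784668), 144.56280517578125) [0.4937 0.3038 0.076 ] [0.5022 0.2898 0.115 ]
((305.09130859375, 59.545997619628906), (19.04560089111328, 21.031267166137695), 17.458467483520508) [0.6638 0.1191 0.076 ] [0.6562 0.1225 0.115 ]
```

View pics/w1c.png

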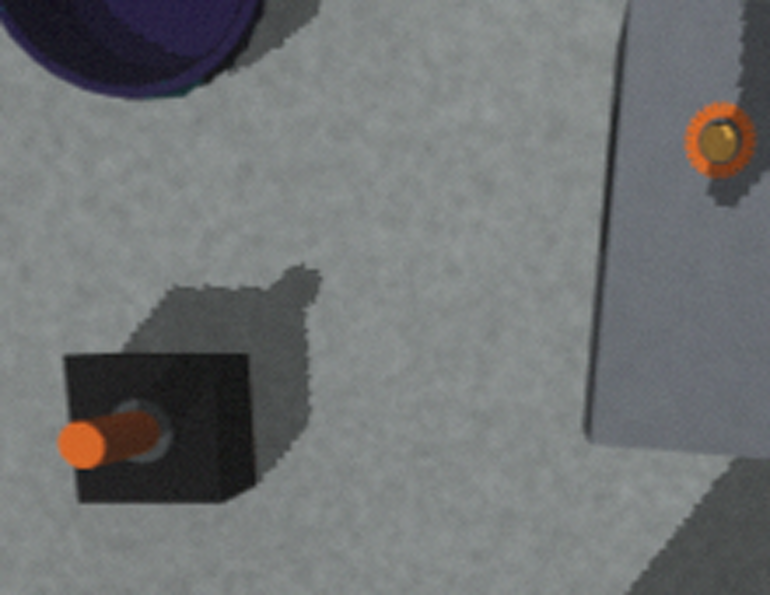

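{"op": "carry_out", "data": {
  "series": [
    [[0, 0, 0, 0, 0, 4.8, 100], [0.0045, -0.031, 0.033, 0, 0, 0, 100], [0.0045, -0.031, 0.033, 0, 0, 0, 100], [0.0045, -0.031, 0.033, 0, 0, 0, 100], [0.0045, -0.031, 0.033, 0, 0, 0, 100], [0.0045, -0.031, 0.033, 0, 0, 0, 100], [0, 0, 0, 0, 0, 0, 100], [0, 0, 0, 0, 0, 0, 100]]
  ]
}}

```text
time_s: 3.65
tcp_pos: [0.503, 0.2864, 0.1608]
orientation: [0.993, 0.117, 0.0, 0.0]
contact_force: [0.1, -0.1, 0.9]
opening: 0.0929
finger_force: 0.0
```

Run:
```python
from h import *
o=env.observe();print(o["time_s"],o["tcp_pos"],R.from_quat(o["orientation"]).as_matrix().round(4).tolist())
i,c=grab("wrist","w2")
m=orange(i)
for s,ce in blobs(m,40): print(s,ce)
k=max(cv2.findContours(m,cv2.RETR_EXTERNAL,cv2.CHAIN_APPROX_NONE)[0],key=len)
e=cv2.fitEllipse(cv2.convexHull(k)); print(e,ray(c,e[0],.115).round(4),delta(ray(c,e[0],.115)).round(4))
```

```text
3.65 [0.50303057 0.28641614 0.16077777] [[0.9726, 0.2325, 0.0007], [0.2325, -0.9726, -0.0006], [0.0005, 0.0007, -1.0]]
[238, 209, 23, 22, 369] [248.7, 219.5]
((248.71331787109375, 219.48907470703125), (20.9538631439209, 22.073637008666992), 90.8171157836914) [0.5026 0.292  0.115 ] [ 0.0003 -0.0056  0.0464]
```

View pics/w2.png

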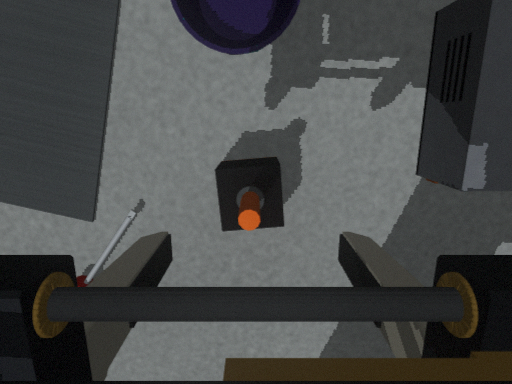

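Pin top at (249,219), between the fingers; stand directly below it.

{"op": "carry_out", "data": {
  "series": [
    [[0, -0.005, 0.02, 0, 0, 0, 100], [0, 0, 0.025, 0, 0, 0, 100], [0, 0, 0.025, 0, 0, 0, 100], [0, 0, 0.02, 0, 0, 0, 60], [0, 0, 0, 0, 0, 0, 30], [0, 0, 0, 0, 0, 0, 0], [0, 0, 0, 0, 0, 0, 0], [0, 0, 0, 0, 0, 0, 0], [0, 0, 0, 0, 0, 0, 0]]
  ],
  "grip_force": 30
}}

```text
time_s: 4.82
tcp_pos: [0.5016, 0.2926, 0.0705]
orientation: [0.993, 0.117, 0.0, -0.0]
contact_force: [0.5, -0.4, 0.3]
opening: 0.0373
finger_force: 0.0
```

{"op": "carry_out", "data": {
  "series": [
    [[0, 0, 0, 0, 0, 0, 0], [0, 0, 0, 0, 0, 0, 0], [0, 0, 0, 0, 0, 0, 0], [0, 0, 0, 0, 0, 0, 0]]
  ]
}}

```text
time_s: 5.32
tcp_pos: [0.5014, 0.2925, 0.07]
orientation: [0.993, 0.117, -0.0, -0.0]
contact_force: [0.2, 0.3, -0.1]
opening: 0.0156
finger_force: 30.0
```

{"op": "carry_out", "data": {
  "series": [
    [[0, 0, -0.02, 0, 0, 0, 0], [0, 0, -0.04, 0, 0, 0, 0], [0, 0, -0.04, 0, 0, 0, 0], [0.0168, 0.0295, 0, 0, 0, 0, 0], [0.0168, 0.0295, 0, 0, 0, 0, 0], [0.0168, 0.0295, 0, 0, 0, 0, 0], [0.0168, 0.0295, 0, 0, 0, 0, 0], [0.0168, 0.0295, 0, 0, 0, 0, 0], [0.0168, 0.0295, 0, 0, 0, 0, 0], [0.0168, 0.0295, 0, 0, 0, 0, 0]]
  ]
}}

```text
time_s: 6.58
tcp_pos: [0.6644, 0.1182, 0.1698]
orientation: [0.993, 0.117, -0.0, -0.0]
contact_force: [-0.6, -0.4, -1.2]
opening: 0.0151
finger_force: 30.0
```

{"op": "carry_out", "data": {
  "series": [
    [[0, 0, 0, 0, 0, 0, 0], [0, 0, 0, 0, 0, 0, 0]]
  ]
}}

```text
time_s: 6.82
tcp_pos: [0.6633, 0.1193, 0.1696]
orientation: [0.993, 0.117, -0.001, -0.0]
contact_force: [-0.5, -0.6, 0.4]
opening: 0.0155
finger_force: 30.0
```

Run:
```python
from h import *
o=env.observe();print(o["time_s"],o["tcp_pos"],o["opening"],o["contact_force"])
i,c=grab("wrist","w3")
m=orange(i,(3,100,60))
for s,ce in blobs(m,30): print(s,ce,ray(c,ce,.076).round(4))
T=o["tcp_pos"]
print("expected tip px",proj(c,[T[0],T[1],T[2]-.06]),"hole px",proj(c,[.6635,.119,.076]))
cv2.imwrite("pics/w3c.png",cv2.resize(i[100:300,160:360],None,fx=3,fy=3,interpolation=cv2.INTER_CUBIC))
```

```text
6.825 [0.66328452 0.11934506 0.16959552] 0.015541827752416998 [-0.48207351 -0.5988272   0.41528593]
[369, 0, 143, 41, 2605] [460.9, 13.5] [0.8359 0.0082 0.076 ]
[241, 187, 29, 28, 525] [255.1, 199.9] [0.6653 0.121  0.076 ]
[237, 226, 37, 61, 1801] [254.6, 259.2] [0.6127 0.1089 0.076 ]
[212, 272, 11, 66, 361] [215.9, 305.0] [0.5601 0.1328 0.076 ]
[288, 272, 11, 66, 382] [293.8, 304.4] [0.5772 0.0635 0.076 ]
[20, 351, 427, 30, 9125] [245.1, 368.0] [0.4987 0.0912 0.076 ]
expected tip px [256.59648042 214.54015352] hole px [256.87653225 202.44084045]
```

View pics/w3c.png

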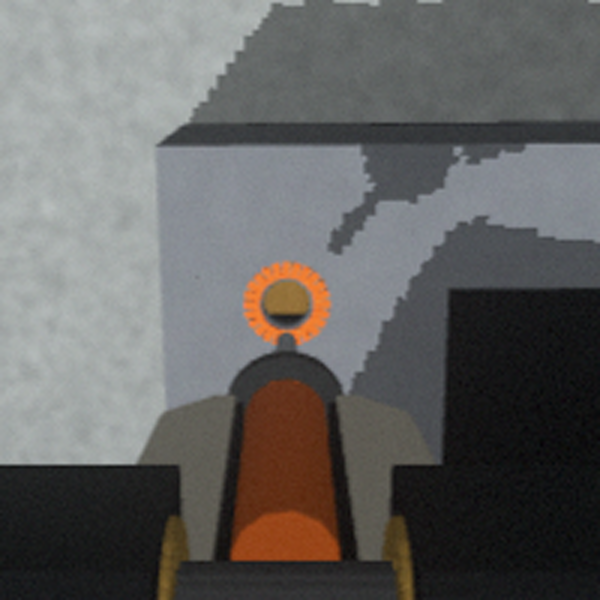

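Crop shows the rod tip (full-image 255,212) aligned with the hole ring centre (256,201) once the height difference is allowed for.

{"op": "carry_out", "data": {
  "series": [
    [[0, 0, 0.015, 0, 0, 0, 0], [0, 0, 0.015, 0, 0, 0, 0], [0, 0, 0.01, 0, 0, 0, 0], [0, 0, 0.006, 0, 0, 0, 0], [0, 0, 0.006, 0, 0, 0, 0], [0, 0, 0, 0, 0, 0, 0]]
  ]
}}

```text
time_s: 7.62
tcp_pos: [0.6637, 0.119, 0.1176]
orientation: [0.993, 0.117, -0.0, -0.0]
contact_force: [-0.1, -0.3, -0.0]
opening: 0.0156
finger_force: 30.0
```

{"op": "carry_out", "data": {
  "series": [
    [[0, 0, 0.004, 0, 0, 0, 0], [0, 0, 0.004, 0, 0, 0, 0], [0, 0, 0.003, 0, 0, 0, 0], [0, 0, 0.0025, 0, 0, 0, 0], [0, 0, 0, 0, 0, 0, 0], [0, 0, 0, 0, 0, 0, 0]]
  ]
}}

```text
time_s: 8.38
tcp_pos: [0.6645, 0.119, 0.1053]
orientation: [0.993, 0.117, 0.001, 0.0]
contact_force: [0.5, 0.0, 4.5]
opening: 0.0158
finger_force: 30.0
```

{"op": "carry_out", "data": {
  "series": [
    [[0, 0, 0.0015, 0, 0, 0, 0], [0, 0, 0, 0, 0, 0, 0], [0, 0, 0, 0, 0, 0, 0], [0, 0, 0, 0, 0, 0, 0], [0, 0, 0, 0, 0, 0, 0], [0, 0, 0, 0, 0, 0, 0], [0, 0, 0, 0, 0, 0, 0], [0, 0, 0, 0, 0, 0, 0]]
  ]
}}

```text
time_s: 9.38
tcp_pos: [0.6641, 0.119, 0.1032]
orientation: [0.993, 0.117, 0.0, 0.0]
contact_force: [2.8, -1.0, 5.1]
opening: 0.0157
finger_force: 30.0
```

Run:
```python
from h import *
o=env.observe();print(o["time_s"],o["tcp_pos"],o["contact_force"])
i,c=grab("top","t2")
for s,ce in blobs(orange(i)):
    if 140<ce[0]<330 and 130<ce[1]<260: print(s,ce,ray(c,ce,.024).round(3).tolist())
```

```text
9.375 [0.66414541 0.11900198 0.10317889] [ 2.76347251 -0.991208    5.0955254 ]
[305, 162, 11, 12, 99] [309.7, 166.9] [0.65, -0.227, 0.024]
[219, 207, 43, 12, 100] [240.5, 212.4] [0.485, 0.021, 0.024]
[319, 220, 5, 5, 8] [320.8, 222.4] [0.449, -0.261, 0.024]
```

{"op": "carry_out", "data": {
  "series": [
    [[0, 0, 0, 0, 0, 0, 0], [0, 0, 0, 0, 0, 0, 0], [0, 0, 0, 0, 0, 0, 0], [0, 0, 0, 0, 0, 0, 0], [0, 0, -0.01, 0, 0, 0, 0], [0, 0, -0.02, 0, 0, 0, 0], [0, 0, -0.02, 0, 0, 0, 0], [0, 0, -0.021, 0, 0, 0, 0], [0, 0, 0, 0, 0, 0, 0]]
  ]
}}

```text
time_s: 10.55
tcp_pos: [0.6634, 0.1191, 0.1749]
orientation: [0.993, 0.117, -0.0, -0.0]
contact_force: [0.4, 0.9, -0.6]
opening: 0.0159
finger_force: 30.0
```

{"op": "carry_out", "data": {
  "series": [
    [[-0.0168, -0.0295, 0, 0, 0, 0, 0], [-0.0168, -0.0295, 0, 0, 0, 0, 0], [-0.0168, -0.0295, 0, 0, 0, 0, 0], [-0.0168, -0.0295, 0, 0, 0, 0, 0], [-0.0168, -0.0295, 0, 0, 0, 0, 0], [-0.0168, -0.0295, 0, 0, 0, 0, 0], [-0.017, -0.0295, 0, 0, 0, 0, 0], [0, 0, 0, 0, 0, 0, 0], [0, 0, 0, 0, 0, 0, 0]]
  ]
}}

```text
time_s: 11.68
tcp_pos: [0.5008, 0.2918, 0.173]
orientation: [0.993, 0.117, -0.001, 0.001]
contact_force: [-0.1, 0.8, -0.0]
opening: 0.0151
finger_force: 30.0
```

Run:
```python
from h import *
o=env.observe();print(o["time_s"],o["tcp_pos"],o["opening"],delta([.5014,.2925,.07]).round(4))
i,c=grab("wrist","w4");T=o["tcp_pos"]
print("exp tip",proj(c,[T[0],T[1],T[2]-.06]),"stand hole",proj(c,[.502,.292,.055]))
i2,c2=grab("top","t3")
for s,ce in blobs(orange(i2)):
    if 200<ce[0]<300 and 130<ce[1]<260: print(s,ce,ray(c2,ce,.024).round(3).tolist())
a=cv2.resize(i[100:300,160:360],None,fx=2,fy=2,interpolation=cv2.INTER_CUBIC); b=cv2.resize(i2[130:230,140:280],(560,400),interpolation=cv2.INTER_CUBIC)
cv2.imwrite("pics/w4c.png",cv2.resize(np.hstack([a,b]),(800,333)))
```

```text
11.675 [0.50078897 0.29179577 0.1730456 ] 0.015139173833010958 [ 0.001  -0.0006  0.103 ]
exp tip [256.53041931 214.47379784] stand hole [256.25360437 194.14634269]
[220, 209, 42, 12, 97] [241.1, 214.4] [0.478, 0.019, 0.024]
```

View pics/w4c.png

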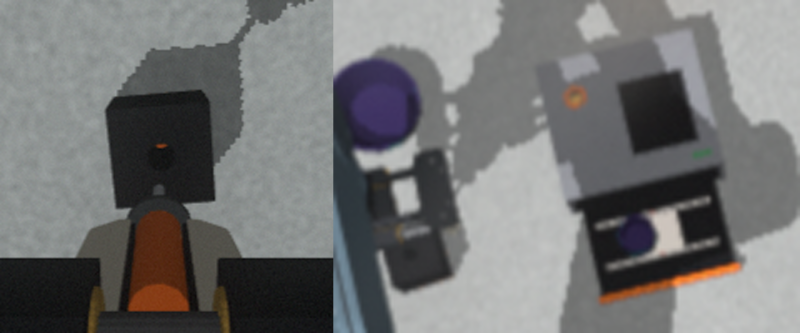

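The stage is fully out with the cup on the left (+y) side of the band. The stand hole (257,193) is about 1 mm to tool +y of the tip.

{"op": "carry_out", "data": {
  "series": [
    [[0.0005, 0.0012, 0.02, 0, 0, 0, 0], [0, 0, 0.02, 0, 0, 0, 0], [0, 0, 0.02, 0, 0, 0, 0], [0, 0, 0.02, 0, 0, 0, 0], [0, 0, 0.015, 0, 0, 0, 0], [0, 0, 0.005, 0, 0, 0, 0], [0, 0, 0.002, 0, 0, 0, 0], [0, 0, 0, 0, 0, 0, 0]]
  ]
}}

```text
time_s: 12.78
tcp_pos: [0.5025, 0.2914, 0.0726]
orientation: [0.993, 0.117, 0.0, -0.0]
contact_force: [-0.9, -0.1, 0.5]
opening: 0.0158
finger_force: 30.0
```

{"op": "carry_out", "data": {
  "series": [
    [[0, 0, 0.001, 0, 0, 0, 0], [0, 0, 0.001, 0, 0, 0, 0], [0, 0, 0, 0, 0, 0, 0]]
  ]
}}

```text
time_s: 13.15
tcp_pos: [0.502, 0.2914, 0.0702]
orientation: [0.993, 0.117, 0.0, -0.0]
contact_force: [-1.1, -0.5, 0.4]
opening: 0.0156
finger_force: 30.0
```

{"op": "carry_out", "data": {
  "series": [
    [[0, 0, 0.0008, 0, 0, 0, 0], [0, 0, 0, 0, 0, 0, 0]]
  ]
}}

```text
time_s: 13.4
tcp_pos: [0.5021, 0.2914, 0.07]
orientation: [0.993, 0.117, 0.0, -0.0]
contact_force: [-1.6, -0.8, 5.2]
opening: 0.0155
finger_force: 30.0
```

{"op": "carry_out", "data": {
  "series": [
    [[0, 0, 0, 0, 0, 0, 20], [0, 0, 0, 0, 0, 0, 40], [0, 0, 0, 0, 0, 0, 50], [0, 0, 0, 0, 0, 0, 50], [0, 0, 0, 0, 0, 0, 50], [0, 0, -0.02, 0, 0, 0, 50], [0, 0, -0.04, 0, 0, 0, 50], [0, 0, -0.04, 0, 0, 0, 50], [0, 0, -0.02, 0, 0, 0, 50], [0, 0, 0, 0, 0, 0, 50]]
  ]
}}

```text
time_s: 14.65
tcp_pos: [0.5031, 0.2918, 0.1911]
orientation: [0.993, 0.117, 0.002, -0.0]
contact_force: [-0.1, -0.8, -0.3]
opening: 0.0461
finger_force: 0.0
```

{"op": "carry_out", "data": {
  "series": [
    [[-0.006, 0.031, 0, 0, 0, 0, 30], [-0.006, 0.031, 0, 0, 0, 0, 0], [-0.006, 0.031, 0, 0, 0, 0, 0], [-0.006, 0.031, 0, 0, 0, 0, 0], [-0.006, 0.031, 0, 0, 0, 0, 0], [-0.006, 0.031, 0, 0, 0, 0, 0], [0, 0, 0, 0, 0, 0, 0], [0, 0, 0, 0, 0, 0, 0], [0, 0, 0, 0, 0, 0, 0], [0, 0, 0, 0, 0, 0, 0]]
  ],
  "grip_force": 10
}}

```text
time_s: 15.9
tcp_pos: [0.5101, 0.1029, 0.1891]
orientation: [0.993, 0.118, -0.0, -0.0]
contact_force: [0.1, -0.1, 0.5]
opening: 0.0003
finger_force: 0.0
```

Run:
```python
from h import *
o=env.observe();print(o["time_s"],o["tcp_pos"],R.from_quat(o["orientation"]).as_matrix().round(4).tolist(),o["opening"])
i,c=grab("wrist","w5")
print("mark",proj(c,[.5283,.0344,.012]),"mark+-24",[proj(c,[.5283-s*.2368,.0344+s*.9716,.012]).round(1).tolist() for s in(.024,-.024)], "pin top",proj(c,[.5026,.2915,.115]))
```

```text
15.9 [0.51014641 0.10292204 0.1891032 ] [[0.9722, 0.2341, -0.0002], [0.2341, -0.9722, 0.0001], [-0.0002, -0.0002, -1.0]] 0.0002952453198904618
mark [321.09183856 181.15506319] mark+-24 [[299.1, 181.2], [343.1, 181.1]] pin top [ 10.16323058 162.42508559]
```

View pics/w5.png

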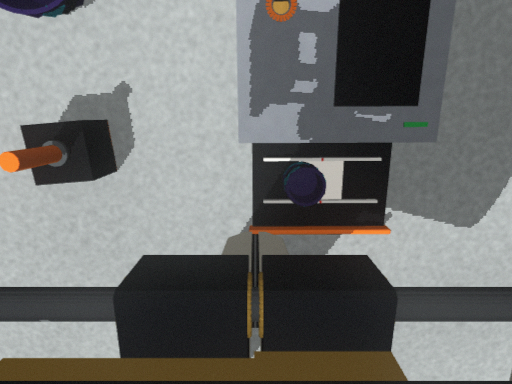

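Pin stands upright with its flange on the stand (58,153). The stage is out, the band's tick marks are at col 321, and the cup is at (304,184), about 23 mm to +y of the mark. I'll push it from the +y side.

{"op": "carry_out", "data": {
  "series": [
    [[0.0015, -0.006, 0, 0, 0, 0, 0], [0, 0, 0.04, 0, 0, 0, 0], [0, 0, 0.04, 0, 0, 0, 0], [0, 0, 0.04, 0, 0, 0, 0], [0, 0, 0.025, 0, 0, 0, 0], [0, 0, 0.016, 0, 0, 0, 0], [0, 0, 0, 0, 0, 0, 0]]
  ]
}}

```text
time_s: 16.82
tcp_pos: [0.5098, 0.1085, 0.0275]
orientation: [0.993, 0.117, -0.001, -0.0]
contact_force: [-0.1, -0.8, -0.3]
opening: 0.0005
finger_force: 0.0
```

{"op": "carry_out", "data": {
  "series": [
    [[0, 0.006, 0, 0, 0, 0, 0], [0, 0.005, 0, 0, 0, 0, 0], [0, 0.004, 0, 0, 0, 0, 0], [0, 0.003, 0, 0, 0, 0, 0], [0, 0.003, 0, 0, 0, 0, 0], [0, 0.003, 0, 0, 0, 0, 0], [0, 0.003, 0, 0, 0, 0, 0], [0, 0.003, 0, 0, 0, 0, 0], [0, 0, 0, 0, 0, 0, 0]]
  ]
}}

```text
time_s: 17.95
tcp_pos: [0.5174, 0.0788, 0.0282]
orientation: [0.993, 0.117, -0.0, 0.0]
contact_force: [1.0, 0.2, 0.2]
opening: 0.0003
finger_force: 0.0
```

```bash
cat > meas.py <<'E'
from h import *
import sys
o=env.observe();print(o["time_s"],o["tcp_pos"].round(4),o["contact_force"].round(1))
yd=np.array([-.2368,.9716,0]);M=np.array([.5283,.0344,.012])
print("tcp offset y",(o["tcp_pos"]-M)@yd)
i,c=grab("wrist",sys.argv[1])
def white(i,c,n):
    # band row by row: world points on the channel floor along y, 10..18 mm to the -x / +x of the middle
    xd=np.array([.9716,.2368,0]); hs=cv2.cvtColor(i,cv2.COLOR_BGR2HSV)
    for dx in(-.016,-.012,0,.012,.016):
        ss=np.arange(-.04,.0401,.0005); w=[]
        for s in ss:
            u,v=proj(c,M+xd*dx+yd*s).round().astype(int)
            w.append('.' if not(0<=u<512 and 0<=v<384) else 'W' if hs[v,u,2]>110 and hs[v,u,1]<60 else 'c' if hs[v,u,1]>90 and hs[v,u,2]>30 else '-')
        print(n,dx,''.join(w))
white(i,c,"wrist")
t,ct=grab("top"); white(t,ct,"top")
E
python3 meas.py w6
```

```text
17.95 [0.5174 0.0788 0.0282] [1.  0.2 0.2]
tcp offset y 0.045727168722788515
wrist -0.016 -----------------------------------------------------------------------------------------------------------------------------------------------------------------
wrist -0.012 -----------------------------------WWW--ccccc-------c---cc----c-------cc-ccccccccccccccccccccccccccccccccccccccccccccccccccccccccccc-----------------------------
wrist 0 ----------------------------------WWWWWWWWWWWWWcccccccccccc------c-cccccccccccccccccccccccccccccccccccccccccccccccccccccccccc-cccccccccccccccc------WWWWWWWWWWWWW
wrist 0.012 ----------------------------------WWWWWWWWWWWWWWWWWWWWWWWWWWWWWWWWW--cc--------------------------------cccccc-------------c--cc--ccccccccc-----------------------
wrist 0.016 -----------------------------------WWWWWWWWWWWWWWWWWWWWWWWWWWWWWWWWWWWWWWWWc---------ccccccccccccccccccccccc---cccccccc------cccccccc----------------------------
top -0.016 WWWWWWWWWWWWWWWWWWW---------WWWWWWWWWWWWWWWWWWWWWWWWWWWWWWWWWWWWWWWWWWWWWWWWWWWWWWWWW----WWWWWWWWWWWWWWWWWWWWWWWWWWWWWWWWW---------------------------------------
top -0.012 WWWWWWWWWW----------------------WWWWWWWWWWWWWWWWWWWWWWWWWWWWWWWWWWWWWWWWWWWW-------------------------------------------------------------------------------------
top 0 -----------------------------------------WWWWWWWWWWWWWW----------------------------------------------------------------------------------------------------------
top 0.012 -----------------------------------------------------------------------------------------------------------------------------------------------------------------
top 0.016 -----------------------------------------WWWW---WWWWWWWWWWWWWWW--------------ccccccccccccccc---------------------------------------------------------------------
```

View pics/w6.png

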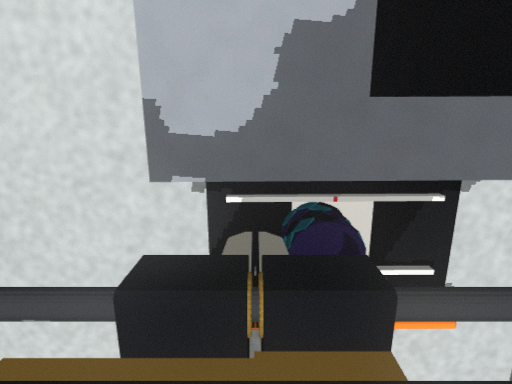

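The finger back (col 287) touches the cup (left edge col 283). The band runs from col 292 to 373, so the cup is still about 10 mm to +y. I'll push 7 mm, then check with the numbers.

{"op": "carry_out", "data": {
  "series": [
    [[0, 0.0025, 0, 0, 0, 0, 0], [0, 0.0025, 0, 0, 0, 0, 0], [0, 0.002, 0, 0, 0, 0, 0], [0, 0, 0, 0, 0, 0, 0], [0, 0, 0, 0, 0, 0, 0]]
  ]
}}

```text
time_s: 18.68
tcp_pos: [0.519, 0.0722, 0.0282]
orientation: [0.993, 0.117, -0.0, 0.0]
contact_force: [0.3, 0.1, 0.6]
opening: 0.001
finger_force: 0.0
```

```bash
cat > m2.py <<'E'
from h import *
import sys
o=env.observe();yd=np.array([-.2368,.9716,0]);xd=np.array([.9716,.2368,0]);M=np.array([.5283,.0344,.012])
print(o["time_s"],o["tcp_pos"].round(4),"off y",((o["tcp_pos"]-M)@yd).round(4))
i,c=grab("wrist",sys.argv[1]);hs=cv2.cvtColor(i,cv2.COLOR_BGR2HSV)
print("mark px",proj(c,M))
for dx in(.02,.018,.016,.014,.012,.008,.004,0,-.004):
    v=int(round(proj(c,M+xd*dx)[1])); row=hs[v]; k='';runs=[]
    for u in range(240,440):
        t='W' if row[u,2]>105 and row[u,1]<60 else 'c' if row[u,1]>80 else 'd'
        if t!=k: runs.append([t,u,u]);k=t
        runs[-1][2]=u
    print(dx,v,[f"{t}{a}-{b}" for t,a,b in runs if b-a>=2])
E
python3 m2.py w7
```

```text
18.675 [0.519  0.0722 0.0282] off y 0.0389
mark px [321.1859743  235.69196131]
0.02 204 ['d240-279', 'W280-301', 'c303-318', 'd319-328', 'W329-361', 'd362-439']
0.018 207 ['d240-279', 'W280-297', 'c298-330', 'd331-334', 'W335-361', 'd362-439']
0.016 210 ['d240-279', 'W280-292', 'c294-301', 'd302-304', 'c305-308', 'd309-311', 'c312-331', 'd332-336', 'W340-361', 'd362-439']
0.014 214 ['d240-279', 'W280-288', 'c289-297', 'd303-329', 'c330-333', 'c335-338', 'd339-342', 'W343-360', 'd361-439']
0.012 217 ['d240-279', 'W280-286', 'c287-291', 'c293-297', 'd300-310', 'c311-313', 'd314-338', 'c339-344', 'W345-360', 'd361-439']
0.008 223 ['d240-279', 'W280-283', 'c284-289', 'd290-297', 'c298-349', 'W351-360', 'd361-439']
0.004 229 ['d240-279', 'd287-292', 'c293-355', 'W357-359', 'd360-439']
0 236 ['W240-251', 'd252-258', 'W259-277', 'c284-344', 'c349-361', 'd362-439']
-0.004 242 ['W240-250', 'd251-259', 'W260-283', 'c285-345', 'c350-364', 'd365-439']
```

{"op": "carry_out", "data": {
  "series": [
    [[0, 0.0015, 0, 0, 0, 0, 0], [0, 0.0015, 0, 0, 0, 0, 0], [0, 0, 0, 0, 0, 0, 0], [0, 0, 0, 0, 0, 0, 0]]
  ]
}}

```text
time_s: 19.23
tcp_pos: [0.5197, 0.0693, 0.0282]
orientation: [0.993, 0.117, -0.0, 0.0]
contact_force: [-0.1, 0.3, -0.3]
opening: 0.0005
finger_force: 0.0
```

```bash
python3 m2.py w8
```

```text
19.225 [0.5197 0.0693 0.0282] off y 0.036
mark px [316.24969742 235.70816814]
0.02 204 ['d240-274', 'W275-301', 'c303-319', 'd320-328', 'W329-356', 'd357-439']
0.018 207 ['d240-274', 'W275-296', 'c297-330', 'd331-334', 'W335-356', 'd357-439']
0.016 210 ['d240-274', 'W275-292', 'c293-300', 'c302-307', 'd308-311', 'c315-330', 'd331-337', 'W339-356', 'd357-439']
0.014 214 ['d240-274', 'W275-288', 'c289-297', 'c299-303', 'd304-328', 'c329-331', 'd332-334', 'd337-341', 'W342-355', 'd356-439']
0.012 217 ['d240-274', 'W275-285', 'c287-291', 'c293-297', 'd298-310', 'c311-314', 'd315-339', 'c340-343', 'W345-355', 'd356-438']
0.008 223 ['d240-274', 'W275-282', 'c283-286', 'd290-297', 'c298-311', 'c314-349', 'W350-355', 'd356-437']
0.004 229 ['d240-274', 'W275-280', 'd287-292', 'c293-355', 'd356-436', 'W437-439']
0 236 ['W240-251', 'd252-258', 'W259-280', 'c283-344', 'c349-361', 'd362-435', 'W436-439']
-0.004 242 ['W240-250', 'd251-258', 'W259-283', 'c285-349', 'c351-364', 'd365-435', 'W436-439']
```

{"op": "carry_out", "data": {
  "series": [
    [[0, -0.005, 0, 0, 0, 0, 0], [0, -0.015, 0, 0, 0, 0, 0], [0, 0, -0.03, 0, 0, 0, 0], [0, 0, -0.045, 0, 0, 0, 0], [0, 0, -0.045, 0, 0, 0, 0], [0, 0.028, -0.02, 0, 0, 0, 0], [0, 0.028, 0, 0, 0, 0, 0], [0, 0, 0, 0, 0, 0, 0], [0, 0, 0, 0, 0, 0, 0]]
  ]
}}

```text
time_s: 20.4
tcp_pos: [0.5274, 0.0354, 0.1679]
orientation: [0.993, 0.117, -0.001, -0.0]
contact_force: [-0.4, -0.9, -0.6]
opening: 0.0002
finger_force: 0.0
```

```bash
python3 m2.py w9
python3 - <<'E'
from h import *
a=cv2.imread("pics/w9.png");b=cv2.imread("pics/t3.png");t,_=grab("top","t9")
cv2.imwrite("pics/f.png",np.hstack([cv2.resize(a[100:260,170:350],(450,400),interpolation=cv2.INTER_CUBIC),cv2.resize(t[120:280,90:230],(350,400),interpolation=cv2.INTER_CUBIC)]))
E
```

```text
20.4 [0.5274 0.0354 0.1679] off y 0.0012
mark px [257.394994   186.09497187]
0.02 167 ['W240-247', 'c249-262', 'W264-280', 'd281-330', 'W331-364', 'W369-439']
0.018 169 ['W240-243', 'c244-246', 'd249-257', 'c260-263', 'd264-268', 'W269-280', 'd281-330', 'W331-352', 'W354-388', 'W390-439']
0.016 171 ['c242-244', 'c246-249', 'd250-262', 'c263-267', 'W270-279', 'd280-330', 'W331-439']
0.014 173 ['c243-266', 'c268-270', 'W272-279', 'd280-329', 'W330-439']
0.012 175 ['c240-272', 'W273-279', 'd280-329', 'W330-336', 'd337-339', 'W340-414', 'W417-439']
0.008 178 ['c240-273', 'W275-279', 'd280-329', 'W330-385', 'W387-414', 'W416-423', 'W429-439']
0.004 182 ['c240-275', 'W277-279', 'd280-329', 'W330-378', 'W380-439']
0 186 ['c240-276', 'W277-279', 'd280-329', 'W330-361', 'W363-439']
-0.004 190 ['c240-277', 'd280-329', 'W330-365', 'W367-439']
```

View pics/f.png

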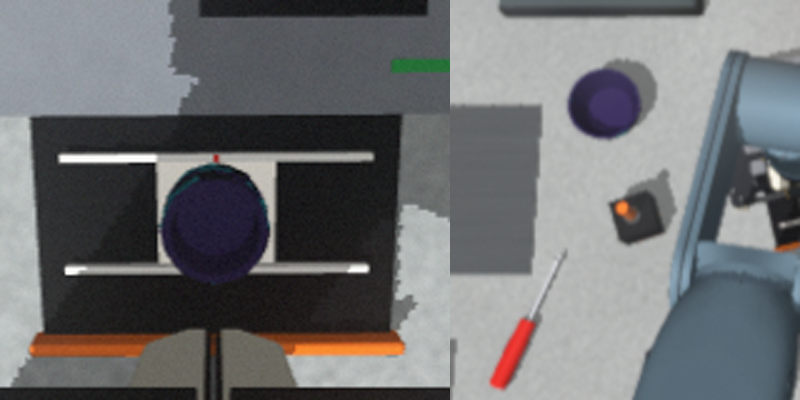

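The final view shows the cup (cols 161–269) centred on the band (157–276), with white on both sides to within about 0.5 mm. The pin stands in its stand, the stage is out, and the arm is clear.

```bash
python3 -c "
from cell import env
print(env.finish_job())"
```

```text
the job is handed in; nothing more can be done
None
```

The job is handed in at about 20 s of robot time: the stage is released and fully out, the pin is upright in its stand with its flange down, and the cup is centred on the white band to within about 0.5 mm. No verdict was returned.

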